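# Pick a control unit and save its spacer

### The arm

A 6-joint arm with a two-finger parallel gripper is mounted at the origin on the work surface. World frame = base frame: x ahead of the robot, y to its left, z up, the work surface at z = 0. Lengths are in m, angles in rad, forces in N, time in s.
With the tool pointing down it reaches from about 0.325 to 0.75 m from the base axis. Payload 7.6 kg.
Tool frame: the origin (TCP) lies on the centre line of the jaws, within the pads' length; the fingertips stand ahead of it and the grasp point (between the pads) lies 3 mm ahead of it (bot.tcp_to_tips is the z of the fingertips in the tool frame, in m); z points along the fingers, y is the line along which they close (so a half turn about z gives the same grasp; the last joint's range is limited). The gripper opens to 85 mm and grips with 20 to 120 N. Pads are 22 mm wide; open, the fingers measure 114 mm over their backs; the gripper's body (76 mm by 85 mm) begins 54 mm behind the grasp point. The pads swing forward as they close: fully open they stand 13 mm farther back than shut.
Start: joints at [-1.39, 0.052, 1.401, -0, 1.689, -0.07], TCP at [0.13, -0.509, 0.253] pointing down, gripper open.
Joint ranges: [-2.9, 2.9], [-0.91, 2.17], [0.12, 2.37], [-1.06, 4.2], [0.26, 2.73], [-2.93, 2.93]. Speed limits (rad/s): [2.57, 2.57, 3.01, 3.14, 3.14, 3.14].

### API

Orientations are given as a unit quaternion [w, x, y, z].
In Python, from rig import bot gives the robot as it stands.
- The arm moves only by the tool step_arm, never from a script. Its argument "plan" is a list of rows, each a list of 7 numbers: the turn, a rotation vector about the tool's x, y, z in rad, then the shift along the tool's x, y, z in cm, then the finger opening in cm, from 0 to 8.54. In form: [[wx, wy, wz, dx, dy, dz, hand], ...]. A call has 1 to 20 rows; each row shifts and turns the commanded pose from where the row before left it, along the tool's axes as they then stand; what a row does not reach is not made up. A row lasts 1/12 s, in which the tool goes at most 41.7 mm and 7.16 degrees, less where a joint would pass 70% of its speed; a pose out of reach is approached as far as the arm can. A call is refused whole if a number of a shift passes 4.17 or a number of a turn 0.125, either way. A call with a gripper value outside its range is refused whole. The fingers move at their own pace and stop on an object; "squeeze" is the grip in N (left out, the last holds). Time passes only in rows, so rows that do not move let the fingers close. It gives the time, the measured TCP pose, the force, the opening and the grip force at its end, in the units of the state.
- bot.state(): the state, without advancing time (a new reading comes with each control period).
- bot.snapshot(name): name is "scene" or "top" or "wrist"; returns the picture (400x640x3 uint8, blue, green, red); there is no depth.
- bot.camera_model(name): a dict with "fx", "fy", "cx", "cy" (pixels), "position" and "rotation" of the camera in the world; the wrist camera has in their place "mount" (4x4, takes a point from camera to tool coordinates, whose origin is the TCP and whose axes are the flange's). Camera axes: x right, y up, looking along -z (the intrinsics and any distortion apply to the point x, -y, -z); pixel columns grow to the right and rows downward; lengths in m; the calibration is good to about 2 mm. A picture is of the moment at which its call begins: read the wrist's pose just before it. camera_model takes no time and is no camera call.
- bot.job_done(): hands the job in; it is judged then, once.
The state is a dict: "clock": time; "joints": joint angles; "joint_velocities": joint speeds; "joint_efforts": joint torques, N m; "tool_pos": TCP position; "ee_rot": TCP orientation; "contact_force": force on the tool from outside, world axes, zero at the start; "moment": the same for the moment, N m; "gripper_width": finger opening in m; "gripper_force": force on a finger pad.
Only numpy, scipy, OpenCV 4.12 (cv2) and the standard library are available. Lean on these libraries where they do the work, as an engineer would, in place of code of your own. Each camera call takes 0.05 s, during which the arm holds its last target. There are 200 camera calls.

### The job

An order has come in for one silver control unit: lift the top silver unit off its stack and lay it flat, fins up, in the blue tray. Then take the plywood spacer plate it was standing on and lay it squarely on top of the pile of spare spacers, edges lined up, leaving the pile where it is. Set both down, do not drop them.

Things in the scene. Friction and masses are not known exactly. Their poses are not given: they have to be found in the camera images.
- silver_unit: The control unit to pick: silver finned aluminium box with a black plug on its +x end, about 250 g. 90 mm long (x, the last 12 mm being the lower, narrower plug), 50 mm wide (y, the width to grip), 32 mm high. Origin: centre of its underside; z up. It lies on top of the spacer, which lies on a second, identical silver unit standing on the bench. A similar stack of black units with orange plugs stands near by and is not wanted.
- spacer: The spacer plate directly under the silver unit: plywood, 100 mm (x) by 60 mm (y, the width to grip) by 12 mm thick, about 50 g, loose, its x and y nearly along the unit's. Origin: centre of its underside, 32 mm above the bench at the start. It is 5 mm wider on each side than the units above and below it, so fingers that reach lower than the top unit's underside would close on the plate as well.
- tray: Blue open tray fixed to the bench, empty: 240 mm (x) by 200 mm (y) by 30 mm high outside, walls and floor 5 mm thick. Origin: centre of its underside, on the bench.
- pile_plate: Top plate of the pile of spare spacers: loose, of the same make as the spacer (100 by 60 by 12 mm plywood, origin at the centre of its underside, x along its length). It lies on one more such plate, lined up with it, on a dark steel board of 150 by 110 by 10 mm fixed to the bench; its upper face is 34 mm above the bench. The plates are all 60 mm wide, so fingers that reach below the carried spacer would meet the pile.
There are look-alikes about, which are no part of the job. What is shaped like the silver_unit but purple is not meant.

How it is judged:
On the way:
1. the silver unit lies in the tray while its spacer is still on the stack (x of silver_unit in the frame of tray between -0.11 and 0.11 m and y of silver_unit in the frame of tray between -0.09 and 0.09 m and z of silver_unit in the frame of tray below 0.012 m and angle between silver_unit's own z axis and vertical below 0.17 rad and linear speed of silver_unit below 0.03 m/s and distance of spacer from where it was at the start of the episode below 0.03 m and contact force between the fingers and silver_unit below 0.1 N), for 0.2 s.
At the end, for the whole second after the job is handed in: The silver unit lies at rest on the floor of the blue tray, upright within 10 degrees. Its spacer lies at rest and flat (within 10 degrees) on the top plate of the spacer pile, centres within 20 mm and edges parallel within 12 degrees, and that top plate is within 30 mm of where it was (x of silver_unit in the frame of tray between -0.11 and 0.11 m and y of silver_unit in the frame of tray between -0.09 and 0.09 m and z of silver_unit in the frame of tray below 0.012 m and angle between each of silver_unit, spacer's own z axis and vertical below 0.17 rad and linear speed of each of silver_unit, spacer below 0.03 m/s and horizontal distance between spacer and pile_plate below 0.02 m and angle between the x axis of spacer and the x axis of pile_plate, either way round below 0.21 rad and z of spacer in the frame of pile_plate between 0.008 and 0.016 m and distance of pile_plate from where it was at the start of the episode below 0.03 m); the robot touches nothing.
It fails at once if the unit was dropped into the tray (faster than 0.7 m/s near its floor) (x of silver_unit in the frame of tray between -0.12 and 0.12 m and y of silver_unit in the frame of tray between -0.1 and 0.1 m and z of silver_unit in the frame of tray below 0.06 m and linear speed of silver_unit above 0.7 m/s).
It fails at once if the spacer was dropped on the pile (faster than 0.7 m/s just above it) (horizontal distance between spacer and pile_plate below 0.06 m and z of spacer in the frame of pile_plate below 0.06 m and linear speed of spacer above 0.7 m/s).
It also fails if it takes over 53 s, if anything falls off the work surface, if the arm or the gripper's body presses on something with over 40 N, if the wrist force passes 120 N, or if a joint passes its speed limit or range.

## Working session

There is one attempt and no reset: what is moved stays moved. The work goes in short steps, Python scripts to look and compute and a tool call to move; the robot and the scene stay as the last step left them, time stands still between calls to the robot, and variables do not carry over. Pictures are saved under pics/ and viewed, at most 10 in all, crops included, and the job is handed in when it is done.

Besides the shell and the picture viewer there is one more tool, called after "Emit:" as a command line: name --pt "numbers of a row" for each row, then --argument value for the rest. step_arm: Moves the arm, as the interface text tells. Its arguments: {"type":"object","properties":{"plan":{"type":"array"},"squeeze":{"type":"number"}},"required":["plan"]}

```bash
mkdir -p pics; python3 - <<'E'
from rig import bot
import cv2,numpy as np
for n in("top","scene"):
    cv2.imwrite(f"pics/{n}0.png",bot.snapshot(n)); print(n,bot.camera_model(n))
print(bot.camera_model("wrist"),bot.tcp_to_tips); print(bot.state())
E
```

```text
top {'fx': 362.46464557128405, 'fy': 362.46464557128405, 'cx': 321.8544014531988, 'cy': 204.65199869277134, 'position': array([ 0.47886305, -0.00104401,  0.88597246]), 'rotation': array([ 0.7128977 ,  0.03038125, -0.03314235, -0.69982528])}
scene {'fx': 378.73581536918044, 'fy': 378.73581536918044, 'cx': 317.0062887840712, 'cy': 200.48780363347703, 'position': array([1.22021255, 0.32842385, 0.54251325]), 'rotation': array([0.47569138, 0.24926612, 0.40634607, 0.73923405])}
{'fx': 291.69879663688266, 'fy': 291.69879663688266, 'cx': 316.80120425766466, 'cy': 204.53991690374838, 'mount': array([[-8.84714653e-05,  9.62980170e-01,  2.69572224e-01,
         6.82759838e-02],
       [ 9.99999537e-01,  3.43505989e-04, -8.98898365e-04,
         1.07000195e-04],
       [-9.58220974e-04,  2.69572020e-01, -9.62979755e-01,
        -1.20615085e-01],
       [ 0.00000000e+00,  0.00000000e+00,  0.00000000e+00,
         1.00000000e+00]])} 0.022
{'clock': 0.1, 'joints': array([-1.39030235e+00,  5.27820325e-02,  1.40162402e+00,  3.58008581e-05,
        1.68863010e+00, -7.03054139e-02]), 'joint_velocities': array([-0.00025946, -0.00177105, -0.00272907,  0.00213183,  0.00028926,
       -0.00214725]), 'joint_efforts': array([ 8.04297033e-04, -3.82582068e+01, -3.60986423e+01, -1.31766683e-04,
        4.80205781e-03,  3.77410572e-05]), 'tool_pos': array([ 0.13027804, -0.50832649,  0.2525519 ]), 'ee_rot': array([-7.21629912e-04,  9.92147236e-01,  1.25073344e-01, -2.19931273e-05]), 'contact_force': array([0.45439419, 0.74628484, 0.02507775]), 'moment': array([-0.02493364,  0.01791655, -0.03191858]), 'gripper_force': 0.0, 'gripper_width': 0.08527955954332196}
```

View pics/top0.png

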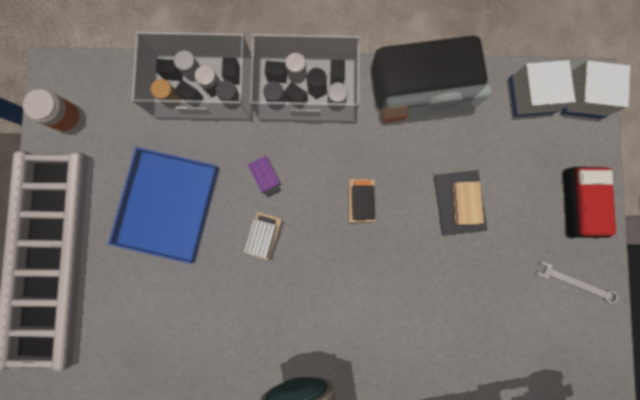

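View pics/scene0.png

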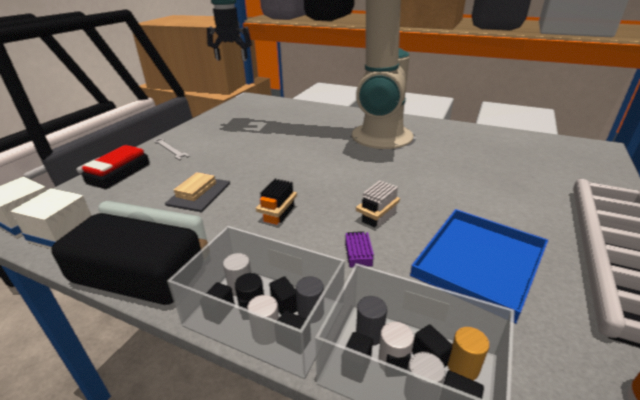

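The top view shows the blue tray at (165,205), the silver stack at (263,236), a purple look-alike at (265,175), the black stack with an orange plug at (362,200), and the spare pile on its dark board at (468,203). The silver-finned stack on plywood at (263,236) fits the description; the purple and black units don't. I'll measure it and confirm with a crop.

```bash
cat > h.py <<'E'
from rig import bot
import cv2,numpy as np
from scipy.spatial.transform import Rotation as R
def rot(q): return R.from_quat([q[1],q[2],q[3],q[0]]).as_matrix()
def cam(n,s=None):
    c=bot.camera_model(n)
    if n=="wrist":
        s=s or bot.state(); T=rot(s["ee_rot"]); M=c["mount"]
        return c,s["tool_pos"]+T@M[:3,3],T@M[:3,:3]
    return c,c["position"],rot(c["rotation"])
def cast(C,px,z):
    c,p,Rm=C; px=np.atleast_2d(px).astype(float)
    d=np.c_[(px[:,0]-c["cx"])/c["fx"],-(px[:,1]-c["cy"])/c["fy"],-np.ones(len(px))]@Rm.T
    return p+d*((z-p[2])/d[:,2])[:,None]
def rect(C,mask,z,off=(0,0)):
    k=max(cv2.findContours(mask.astype(np.uint8),0,1)[0],key=cv2.contourArea).reshape(-1,2)
    P=cast(C,k+np.array(off),z)[:,:2]*1000
    (x,y),(a,b),t=cv2.minAreaRect(P.astype(np.float32))
    if a<b:a,b,t=b,a,t+90
    return np.round([x,y,a,b,(t+90)%180-90],1)   # mm, deg of long axis from world x
E
python3 - <<'E'
from h import *
I=cv2.imread("pics/top0.png");H=cv2.cvtColor(I,cv2.COLOR_BGR2HSV).astype(int)
C=cam("top")
def roi(m,x0,y0,x1,y1):
    o=np.zeros(m.shape,bool);o[y0:y1,x0:x1]=m[y0:y1,x0:x1];return o
h,s,v=H[...,0],H[...,1],H[...,2]
print("tray",rect(C,roi((h>100)&(h<125)&(s>120),90,130,240,280),.03))
w=(h<28)&(h>8)&(s>60)&(v>100)
print("pile",rect(C,roi(w,430,170,510,235),.034))
print("silver fins",rect(C,roi((s<50)&(v>130),240,205,290,265),.076))
wz=roi(w,240,205,290,265);print("ply",rect(C,wz|roi((s<50)&(v>130),240,205,290,265),.044))
print("board",rect(C,roi((v<75)&(s<80),430,165,510,240)|roi(w,430,170,510,235),.01))
a=cv2.resize(I[195:275,225:305],(480,480),interpolation=cv2.INTER_CUBIC)
b=cv2.resize(cv2.imread("pics/scene0.png")[165:235,345:415],(320,480)) if 0 else cv2.resize(I[160:240,425:505],(320,320),interpolation=cv2.INTER_CUBIC)
o=np.zeros((480,800,3),np.uint8);o[:,:480]=a;o[:320,480:]=b;cv2.imwrite("pics/crop1.png",o)
E
```

```text
tray [549.8 372.1 234.7 198.7 -11.9]
pile [ 567.5 -349.2  102.3   69.1    1.4]
silver fins [486.8 148.8 105.   87.6 -13.5]
ply [486.1 143.9 118.2 100.   -6.8]
board [ 559.7 -352.2  124.8   84.     4. ]
```

View pics/crop1.png

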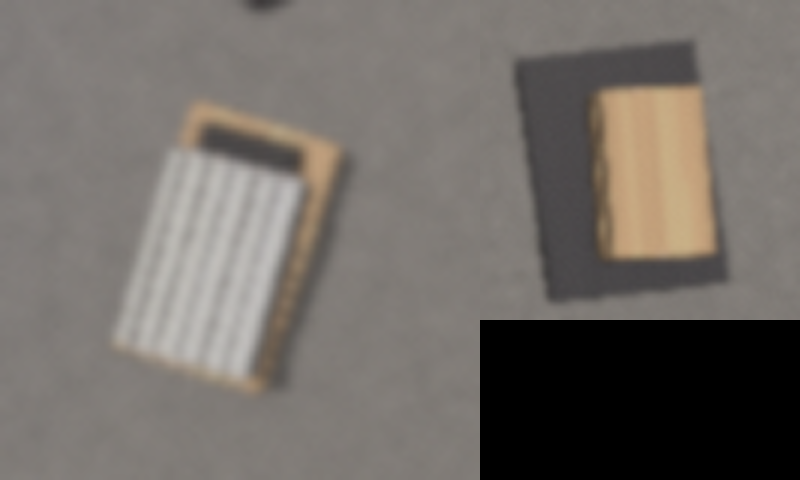

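The crop confirms the unit: silver fins with a black plug facing +x, lying on plywood. Its fin corners are around (254,220), (276,225), (266,259) and (244,253). The pile is a single top plate with the stack side visible on its left edge.

```bash
cat >> h.py <<'E'
def quad(C,k,z):
    P=cast(C,k,z)[:,:2]*1000; e=[np.linalg.norm(P[i]-P[i-1]) for i in range(4)]
    up=(P[0]+P[1]-P[2]-P[3])/2
    return np.round(P.mean(0),1),np.round(e,1),round(np.degrees(np.arctan2(up[1],up[0])),1)
def goto(xyz,yawdeg,s=None):
    s=s or bot.state();T=rot(s["ee_rot"]);d=T.T@(np.array(xyz)-s["tool_pos"])*100
    y=np.radians(yawdeg);G=np.array([[np.cos(y),np.sin(y),0],[np.sin(y),-np.cos(y),0],[0,0,-1]])
    w=R.from_matrix(T.T@G).as_rotvec()
    print("shift cm",np.round(d,2),"turn",np.round(w,3),"yaw",round(np.degrees(np.arctan2(T[1,0],T[0,0])),1))
E
python3 - <<'E'
from h import *
C=cam("top")
f=lambda L,s,o:np.array(L)/s+o
print(quad(C,f([(175,148),(305,180),(247,382),(112,347)],6,(225,195)),.076))
print(quad(C,f([(604-480,90),(222,85),(237,252),(132,258)],4,(425,160)),.034))
goto([.42,-.2,.27],-14);goto([.45,.14,.25],-14)
E
```

```text
(array([472.7, 132.6]), array([76.7, 49.9, 77.2, 51.6]), np.float64(-15.0))
(array([ 566.8, -353.3]), array([99.8, 58.6, 99.4, 62.1]), np.float64(2.9))
shift cm [ 35.72 -22.68  -1.71] turn [-0.001  0.     0.495] yaw 14.4
shift cm [ 47.06 -54.87   0.34] turn [-0.001  0.     0.495] yaw 14.4
```

Emit:
step_arm --pt "0 0 0 3.0 -1.9 -0.15 8.5" --pt "0 0 0 3.0 -1.9 -0.15 8.5" --pt "0 0 0 3.0 -1.9 -0.15 8.5" --pt "0 0 0 3.0 -1.9 -0.15 8.5" --pt "0 0 0 3.0 -1.9 -0.15 8.5" --pt "0 0 0 3.0 -1.9 -0.15 8.5" --pt "0 0 0 3.0 -1.9 -0.15 8.5" --pt "0 0 0 3.0 -1.9 -0.15 8.5" --pt "0 0 0 3.0 -1.9 -0.15 8.5" --pt "0 0 0 3.0 -1.9 -0.15 8.5" --pt "0 0 0 3.0 -1.9 -0.15 8.5" --pt "0 0 0 3.0 -1.9 -0.15 8.5"

```text
clock: 1.1
tool_pos: [0.4233, -0.1968, 0.2711]
ee_rot: [-0.0, 0.992, 0.125, -0.0]
contact_force: [1.7, -0.9, 1.3]
gripper_width: 0.0851
gripper_force: 0.0
```

Emit:
step_arm --pt "0 0 0 1.1 -3.2 0.2 8.5" --pt "0 0 0 1.1 -3.2 0.2 8.5" --pt "0 0 0 1.1 -3.2 0.2 8.5" --pt "0 0 0 1.1 -3.2 0.2 8.5" --pt "0 0 0 1.1 -3.2 0.2 8.5" --pt "0 0 0 1.1 -3.2 0.2 8.5" --pt "0 0 0 1.1 -3.2 0.2 8.5" --pt "0 0 0 1.1 -3.2 0.2 8.5" --pt "0 0 0 1.1 -3.2 0.2 8.5" --pt "0 0 0 1.1 -3.2 0.2 8.5" --pt "0 0 0.1 0 0 0 8.5" --pt "0 0 0.1 0 0 0 8.5" --pt "0 0 0.1 0 0 0 8.5" --pt "0 0 0.1 0 0 0 8.5" --pt "0 0 0.1 0 0 0 8.5" --pt "0 0 0.01 0 0 0 8.5" --pt "0 0 0 0 0 0 8.5" --pt "0 0 0 0 0 0 8.5"

```text
clock: 2.6
tool_pos: [0.4495, 0.1389, 0.2511]
ee_rot: [0.0, 0.992, -0.128, -0.0]
contact_force: [1.0, 0.3, 0.2]
gripper_width: 0.0848
gripper_force: 0.0
```

```bash
python3 - <<'E'
from h import *
s=bot.state();cv2.imwrite("pics/w1.png",bot.snapshot("wrist"));print(s)
goto([.4785,.131,.15],-15,s)
E
```

```text
{'clock': 2.6, 'joints': array([ 2.21168777e-01, -1.02298192e-01,  1.55695609e+00, -9.72553692e-05,
        1.68731848e+00,  2.04841741e+00]), 'joint_velocities': array([ 0.00110388, -0.00017156, -0.0022718 ,  0.00106888, -0.00039275,
        0.00641993]), 'joint_efforts': array([ 2.06132355e-02, -3.18531668e+01, -3.59983885e+01,  7.12473229e-04,
        1.87066747e-03,  5.27766917e-02]), 'tool_pos': array([0.44954629, 0.13887481, 0.25107096]), 'ee_rot': array([ 1.11060105e-04,  9.91789544e-01, -1.27880655e-01, -1.63733642e-04]), 'contact_force': array([0.98283862, 0.28085273, 0.20871177]), 'moment': array([-0.03949972,  0.03659256,  0.01704573]), 'gripper_force': 0.0, 'gripper_width': 0.08480863412919593}
shift cm [ 3.    0.02 10.11] turn [0.    0.    0.005] yaw -14.7
```

View pics/w1.png

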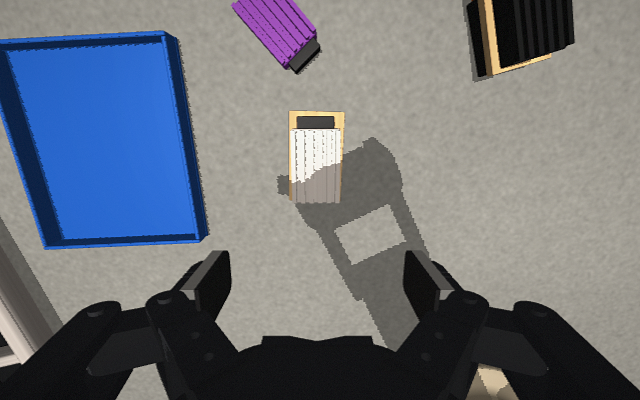

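The wrist view shows the fins at columns 289–341 and rows 129–204. The spacer's front edge is at row 111, columns 289–344. The tray is at left and its right rim runs from (166,32) to (203,240).

```bash
python3 - <<'E'
from h import *
C=cam("wrist")
print(quad(C,[(289.5,129),(341,129),(340,203.5),(290,203.5)],.076))
P=cast(C,[(289,111),(344,111)],.044)*1000;print("spacer front",P.round(1),np.linalg.norm(P[0]-P[1]))
y=np.radians(-15);u=np.array([np.cos(y),np.sin(y)]);print("spacer centre",P[:,:2].mean(0)-50*u)
P=cast(C,[(0,39),(164,31),(204,241),(46,248)],.03)*1000;print("tray",P.round(1))
E
```

```text
(array([473.8, 133.9]), array([75.9, 50.6, 75.9, 52.6]), np.float64(-15.0))
spacer front [[535.1 146.8  44. ]
 [520.1  89.8  44. ]] 58.88276069889591
spacer centre [479.27855425 131.23116153]
tray [[682.  420.9  30. ]
 [645.3 251.7  30. ]
 [413.2 295.   30. ]
 [455.2 492.   30. ]]
```

Emit:
step_arm --pt "0 0 0.005 1.5 -0.05 0 8.5" --pt "0 0 0 1.5 -0.05 0 8.5" --pt "0 0 0 0 0 2 8.5" --pt "0 0 0 0 0 2 8.5" --pt "0 0 0 0 0 2 8.5" --pt "0 0 0 0 0 2 8.5" --pt "0 0 0 0 0 2 8.5" --pt "0 0 0 0 0 2 8.5" --pt "0 0 0 0 0 1.5 8.5" --pt "0 0 0 0 0 1.5 8.5" --pt "0 0 0 0 0 1.5 8.5" --pt "0 0 0 0 0 1.4 8.5" --pt "0 0 0 0 0 0 8.5"

```text
clock: 3.73
tool_pos: [0.4771, 0.1317, 0.0693]
ee_rot: [0.001, 0.991, -0.131, -0.003]
contact_force: [-0.6, -0.6, -0.6]
gripper_width: 0.0852
gripper_force: 0.0
```

```bash
python3 - <<'E'
from h import *
cv2.imwrite("pics/w2.png",bot.snapshot("wrist"))
goto([.4790,.132,.072],-15)
E
```

```text
shift cm [ 0.1  -0.04 -0.1 ] turn [ 0.002  0.003 -0.001] yaw -15.1
```

View pics/w2.png

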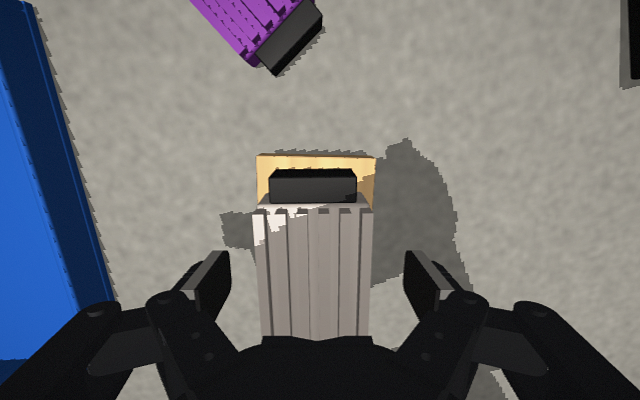

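The unit sits between the open pads (fins at columns 255–372, pads at 230 and 405). I'll raise slightly to leave the pads clearance over the plate, then close.

Emit:
step_arm --pt "0 0 0 0.1 0 -0.4 8.5" --pt "0 0 0 0 0 0 6.5" --pt "0 0 0 0 0 0 5.6" --pt "0 0 0 0 0 0 4.6" --pt "0 0 0 0 0 0 4.6" --pt "0 0 0 0 0 0 4.6" --pt "0 0 0 0 0 0 4.6" --pt "0 0 0 0 0 0 4.6" --pt "0 0 0 0 0 0 4.6" --pt "0 0 0 0 0 0 4.6" --squeeze 40

```text
clock: 4.62
tool_pos: [0.4805, 0.132, 0.0774]
ee_rot: [-0.0, 0.991, -0.132, 0.001]
contact_force: [-0.7, 1.5, 5.6]
gripper_width: 0.0493
gripper_force: 42.6
```

Emit:
step_arm --pt "0 0 0 0 0 -0.4 4.6" --pt "0 0 0 0 0 -0.6 4.6" --pt "0 0 0 0 0 -1.2 4.6" --pt "0 0 0 0 0 -2 4.6" --pt "0 0 0 0 0 -2 4.6" --pt "0 0 0 0 0 -2 4.6" --pt "0 0 0 0 0 -1 4.6" --pt "0 0 0 0 0 0 4.6"

```text
clock: 5.28
tool_pos: [0.481, 0.1321, 0.1715]
ee_rot: [-0.001, 0.991, -0.132, 0.003]
contact_force: [1.0, 0.4, -2.0]
gripper_width: 0.0488
gripper_force: 41.9
```

```bash
python3 - <<'E'
from h import *
cv2.imwrite("pics/w3.png",bot.snapshot("wrist"));print(bot.state()["gripper_width"])
I=bot.snapshot("top");cv2.imwrite("pics/t3.png",I)
goto([.545,.365,.165],-15);goto([.545,.365,.039],-15)
E
```

```text
0.04928054790940491
shift cm [  0.22 -24.22   0.28] turn [ 0.     0.    -0.002] yaw -15.1
shift cm [  0.22 -24.22  12.88] turn [ 0.     0.    -0.002] yaw -15.1
```

View pics/w3.png

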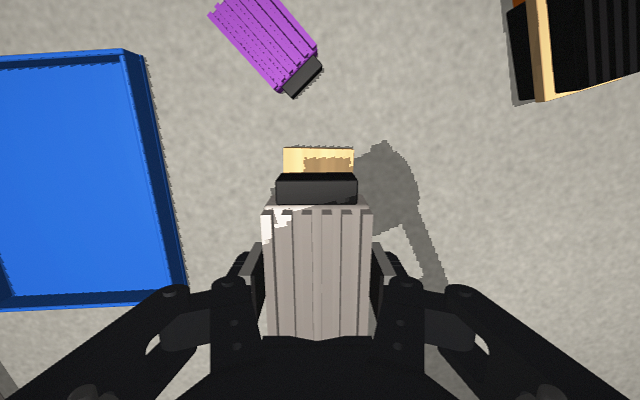

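The unit is held level between the pads and the spacer is still on the stack (edge at rows 147–172, columns 283–354). Now to the tray.

Emit:
step_arm --pt "0 0 0 0 -1.2 0 4.6" --pt "0 0 0 0 -2.4 0 4.6" --pt "0 0 0 0.1 -2.8 0 4.6" --pt "0 0 0 0.1 -2.8 0 4.6" --pt "0 0 0 0.1 -2.8 0 4.6" --pt "0 0 0 0.1 -2.8 0 4.6" --pt "0 0 0 0 -2.8 0 4.6" --pt "0 0 0 0 -2.8 0 4.6" --pt "0 0 0 0 -2.4 0 4.6" --pt "0 0 0 0 -1.4 0 4.6" --pt "0 0 0 0 0 0 4.6" --pt "0 0 0 0 0 2 4.6" --pt "0 0 0 0 0 2 4.6" --pt "0 0 0 0 0 2 4.6" --pt "0 0 0 0 0 2 4.6" --pt "0 0 0 0 0 1.5 4.6" --pt "0 0 0 0 0 1 4.6" --pt "0 0 0 0 0 0.5 4.6" --pt "0 0 0 0 0 0 4.6"

```text
clock: 6.97
tool_pos: [0.5461, 0.3639, 0.0564]
ee_rot: [0.001, 0.991, -0.132, -0.001]
contact_force: [-0.5, -0.3, -1.5]
gripper_width: 0.0494
gripper_force: 42.2
```

Emit:
step_arm --pt "0 0 0 0 0 0.5 4.6" --pt "0 0 0 0 0 0.5 4.6" --pt "0 0 0 0 0 0.3 4.6" --pt "0 0 0 0 0 0.2 4.6" --pt "0 0 0 0 0 0.1 4.6" --pt "0 0 0 0 0 0.1 4.6" --pt "0 0 0 0 0 0 4.6" --pt "0 0 0 0 0 0 4.6"

```text
clock: 7.63
tool_pos: [0.547, 0.3644, 0.0414]
ee_rot: [-0.0, 0.991, -0.132, 0.0]
contact_force: [-0.1, 0.3, -2.7]
gripper_width: 0.0493
gripper_force: 42.2
```

Emit:
step_arm --pt "0 0 0 0 0 0.1 4.6" --pt "0 0 0 0 0 0.1 4.6" --pt "0 0 0 0 0 0.1 4.6" --pt "0 0 0 0 0 0 4.6"

```text
clock: 7.97
tool_pos: [0.547, 0.3645, 0.0385]
ee_rot: [-0.0, 0.991, -0.132, 0.0]
contact_force: [-0.3, -0.3, -0.7]
gripper_width: 0.0492
gripper_force: 42.4
```

Emit:
step_arm --pt "0 0 0 0 0 0.1 4.6" --pt "0 0 0 0 0 0 4.6" --pt "0 0 0 0 0 0 4.6"

```text
clock: 8.22
tool_pos: [0.5471, 0.3645, 0.0385]
ee_rot: [-0.0, 0.991, -0.132, 0.0]
contact_force: [-3.2, -2.6, 5.7]
gripper_width: 0.0493
gripper_force: 43.0
```

Contact made (+5.7 N). I'll open gently, lift away, and go back over the stack.

Emit:
step_arm --pt "0 0 0 0 0 0 5.3" --pt "0 0 0 0 0 0 6" --pt "0 0 0 0 0 0 7" --pt "0 0 0 0 0 0 8" --pt "0 0 0 0 0 0 8.5" --pt "0 0 0 0 0 0 8.5" --pt "0 0 0 0 0 -1 8.5" --pt "0 0 0 0 0 -2.5 8.5" --pt "0 0 0 0 0 -3.5 8.5" --pt "0 0 0 0 0 -3.5 8.5" --pt "0 0 0 0 0 -3.5 8.5" --pt "0 0 0 0 0 -3.5 8.5" --pt "0 0 0 0 0 -2 8.5" --pt "0 0 0 0 0 0 8.5"

```text
clock: 9.38
tool_pos: [0.5482, 0.3652, 0.2405]
ee_rot: [-0.004, 0.991, -0.132, 0.005]
contact_force: [0.1, -0.5, 0.4]
gripper_width: 0.0853
gripper_force: 0.0
```

Emit:
step_arm --pt "0 0 0 -0.3 2.4 0 8.5" --pt "0 0 0 -0.3 2.8 0 8.5" --pt "0 0 0 -0.3 2.8 0 8.5" --pt "0 0 0 -0.3 2.8 0 8.5" --pt "0 0 0 -0.3 2.8 0 8.5" --pt "0 0 0 -0.3 2.8 0 8.5" --pt "0 0 0 -0.4 2.8 0 8.5" --pt "0 0 0 -0.4 2.8 0 8.5" --pt "0 0 0 -0.4 2.0 0 8.5" --pt "0 0 0 0 0 0 8.5" --pt "0 0 0 0 0 0 8.5"

```text
clock: 10.3
tool_pos: [0.455, 0.14, 0.2324]
ee_rot: [-0.0, 0.991, -0.132, 0.0]
contact_force: [0.2, 0.5, 0.9]
gripper_width: 0.085
gripper_force: 0.0
```

```bash
python3 - <<'E'
from h import *
s=bot.state();W=bot.snapshot("wrist");T=bot.snapshot("top");print(s["tool_pos"],s["ee_rot"])
o=np.zeros((560,640,3),np.uint8);o[:400]=W;o[400:560,:320]=cv2.resize(T[140:270,100:360],(320,160));cv2.imwrite("pics/w4.png",o);cv2.imwrite("pics/w4raw.png",W)
H=cv2.cvtColor(W,cv2.COLOR_BGR2HSV).astype(int);m=(H[...,0]>8)&(H[...,0]<28)&(H[...,1]>70)&(H[...,2]>50)
m[:,:240]=0;m[:,400:]=0;m[:90]=0;m[300:]=0
print(rect(cam("wrist",s),m,.044))
E
```

```text
[0.45497833 0.13999649 0.2324115 ] [-1.44464953e-04  9.91185733e-01 -1.32479372e-01  1.96149517e-04]
[480.  132.4  99.6  60.  -16.6]
```

View pics/w4.png

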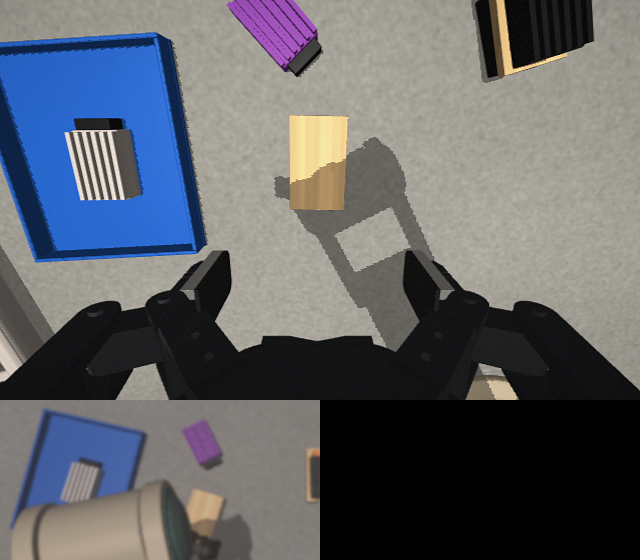

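The silver unit lies flat in the tray (fins at (100,165)). The bare plate measures 99.6 × 60 mm at (480,132), yaw −16.6°, as it must. I'll go above it and narrow the fingers to 68 mm to measure where the tips stand.

Emit:
step_arm --pt "0 0 0.026 1.3 0.05 0 6.8" --pt "0 0 0 1.3 0.05 0 6.8" --pt "0 0 0 0 0 2 6.8" --pt "0 0 0 0 0 2 6.8" --pt "0 0 0 0 0 2 6.8" --pt "0 0 0 0 0 2 6.8" --pt "0 0 0 0 0 2 6.8" --pt "0 0 0 0 0 0 6.8" --pt "0 0 0 0 0 0 6.8"

```text
clock: 11.15
tool_pos: [0.4796, 0.1331, 0.1315]
ee_rot: [0.0, 0.99, -0.144, -0.001]
contact_force: [-0.5, -0.5, 0.3]
gripper_width: 0.0678
gripper_force: 0.0
```

```bash
python3 - <<'E'
from h import *
s=bot.state();W=bot.snapshot("wrist");cv2.imwrite("pics/w5raw.png",W)
goto([.48,.1325,.06],-16.6,s);print(s["gripper_width"])
cv2.imwrite("pics/w5.png",cv2.resize(W[90:350,120:500],(760,520)))
E
```

```text
shift cm [0.07 0.04 7.15] turn [0.001 0.002 0.001] yaw -16.6
0.06781566925382014
```

View pics/w5.png

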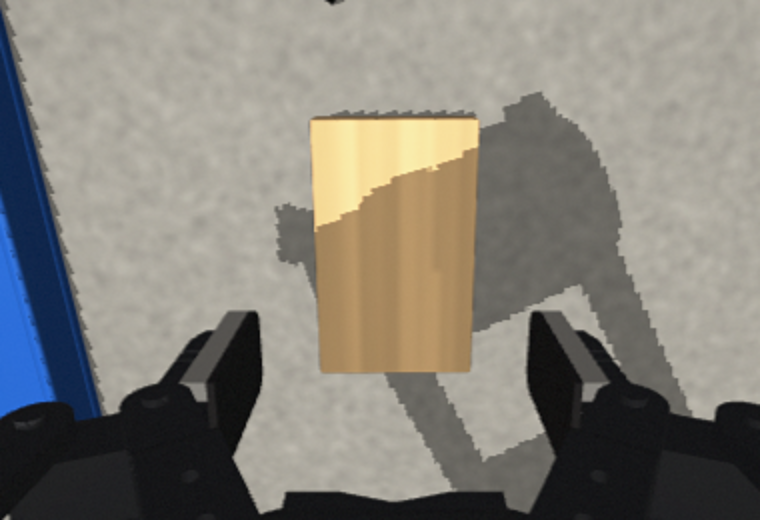

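The finger tips appear at px (249,246) and (385,246). That puts them about 14 mm ahead of the TCP at 68 mm opening, so about 16 mm at 60 mm. A TCP height of 0.052 therefore holds the plate with the tips about 4 mm above its underside.

Emit:
step_arm --pt "0 0 0 0.05 0.03 1 7.2" --pt "0 0 0 0 0 1.5 7.2" --pt "0 0 0 0 0 1.5 7.2" --pt "0 0 0 0 0 1.5 7.2" --pt "0 0 0 0 0 1.2 7.2" --pt "0 0 0 0 0 0.8 7.2" --pt "0 0 0 0 0 0.3 7.2" --pt "0 0 0 0 0 0 7.2" --pt "0 0 0 0 0 0 7.2"

```text
clock: 11.95
tool_pos: [0.4808, 0.1321, 0.0549]
ee_rot: [-0.0, 0.989, -0.145, 0.001]
contact_force: [-0.9, 0.0, 0.1]
gripper_width: 0.0722
gripper_force: 0.0
```

Emit:
step_arm --pt "0 0 0 0 0 0.25 7.2" --pt "0 0 0 0 0 0 6.4" --pt "0 0 0 0 0 0 6.1" --pt "0 0 0 0 0 0 5.7" --pt "0 0 0 0 0 0 5.7" --pt "0 0 0 0 0 0 5.7" --pt "0 0 0 0 0 0 5.7" --pt "0 0 0 0 0 0 5.7" --squeeze 30

```text
clock: 12.62
tool_pos: [0.4808, 0.1321, 0.0523]
ee_rot: [-0.0, 0.989, -0.145, 0.001]
contact_force: [-0.1, -1.4, 5.2]
gripper_width: 0.059
gripper_force: 33.0
```

Emit:
step_arm --pt "0 0 0 0 0 -0.4 5.7" --pt "0 0 0 0 0 -0.6 5.7" --pt "0 0 0 0 0 -1.2 5.7" --pt "0 0 0 0 0 -2 5.7" --pt "0 0 0 0 0 -2.4 5.7" --pt "0 0 0 0 0 -2.4 5.7" --pt "0 0 0 0 0 -2 5.7" --pt "0 0 0 0 0 -1 5.7" --pt "0 0 0 0 0 0 5.7"

```text
clock: 13.37
tool_pos: [0.4815, 0.1323, 0.1749]
ee_rot: [-0.001, 0.989, -0.145, 0.003]
contact_force: [0.6, -0.0, -1.4]
gripper_width: 0.0592
gripper_force: 32.5
```

Emit:
step_arm --pt "0 0 0 0.3 1.4 0 5.7" --pt "0 0 0 0.6 2.8 0 5.7" --pt "0 0 0 0.7 2.9 0 5.7" --pt "0 0 0 0.7 2.9 0 5.7" --pt "0 0 0 0.7 2.9 0 5.7" --pt "0 0 0 0.7 2.9 0 5.7" --pt "0 0 0 0.7 2.9 0 5.7" --pt "0 0 0 0.7 2.9 0 5.7" --pt "0 0 0 0.7 2.9 0 5.7" --pt "0 0 0 0.7 2.9 0 5.7" --pt "0 0 0 0.7 2.9 0 5.7" --pt "0 0 0 0.7 2.9 0 5.7" --pt "0 0 0 0.7 2.9 0 5.7" --pt "0 0 0 0.7 2.9 0 5.7" --pt "0 0 0 0.7 2.9 0 5.7" --pt "0 0 0 0.5 2.9 0 5.7" --pt "0 0 0 0.2 1.4 0 5.7" --pt "0 0 0 0 0 0 5.7"

```text
clock: 14.87
tool_pos: [0.4495, -0.3432, 0.1701]
ee_rot: [-0.0, 0.989, -0.146, -0.001]
contact_force: [0.0, 0.9, -0.1]
gripper_width: 0.0591
gripper_force: 32.5
```

Emit:
step_arm --pt "0 0 -0.06 0 0 0 5.7" --pt "0 0 -0.06 0 0 0 5.7" --pt "0 0 -0.06 0 0 0 5.7" --pt "0 0 -0.06 0 0 0 5.7" --pt "0 0 -0.06 0 0 0 5.7" --pt "0 0 -0.04 0 0 0 5.7" --pt "0 0 0 0 0 0 5.7" --pt "0 0 0 0 0 0 5.7"

```text
clock: 15.53
tool_pos: [0.4508, -0.3401, 0.1712]
ee_rot: [-0.0, 1.0, 0.025, -0.0]
contact_force: [0.2, 0.4, -0.5]
gripper_width: 0.0589
gripper_force: 32.5
```

```bash
python3 - <<'E'
from h import *
s=bot.state();W=bot.snapshot("wrist");cv2.imwrite("pics/w6.png",W);print(s["tool_pos"],s["gripper_width"])
goto([.567,-.353,.16],2.9,s)
E
```

```text
[ 0.45081507 -0.34008388  0.17121179] 0.058889895079941294
shift cm [11.54  1.87  1.11] turn [-0.001  0.001 -0.001] yaw 2.8
```

View pics/w6.png

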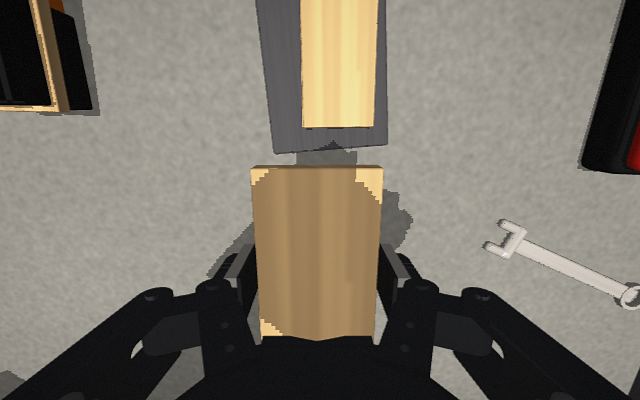

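The wrist view shows the pile's top plate with its near edge at row 127, columns 304–375, and its sides running up to columns 301 and 378 at row 0. The carried plate sits at columns 251–383, front edge at row 168.

```bash
python3 - <<'E'
from h import *
W=cv2.imread("pics/w6.png");C=cam("wrist");s=bot.state()
H=cv2.cvtColor(W,cv2.COLOR_BGR2HSV).astype(int);m=(H[...,0]>8)&(H[...,0]<28)&(H[...,1]>60)&(H[...,2]>90)
def edges(r0,r1,z):
    L,Rr=[],[]
    for r in range(r0,r1,4):
        c=np.flatnonzero(m[r,235:400])+235; L.append((c[0],r));Rr.append((c[-1]+1,r))
    out=[]
    for k in(L,Rr):
        vx,vy,x,y=cv2.fitLine(cast(C,k,z)[:,:2].astype(np.float32)*1000,cv2.DIST_L1,0,.01,.01).ravel()
        g=1 if vx>0 else -1;out.append((x,y,np.degrees(np.arctan2(vy*g,vx*g))))
    return np.round(out,1)
def mid(E,n):  # mid-line, centre 50 mm from end point n along dir sgn
    yaw=np.radians(E[:,2].mean());u=np.array([np.cos(yaw),np.sin(yaw)]);v=np.array([-u[1],u[0]])
    return u,v,E[:,:2]@v
for name,r0,r1,z,er,sg in(("pile",4,118,.034,127.5,1),("carried",180,225,s["tool_pos"][2]-.0083,168,-1)):
    E=edges(r0,r1,z);u,v,l=mid(E,0);a=cast(C,[(320,er)],z)[0,:2]*1000@u
    print(name,E[:,2],"width",abs(l[0]-l[1]).round(1),"centre",(u*(a+sg*50)+v*l.mean()).round(1))
print(s["tool_pos"])
E
```

```text
pile [3.3 3.9] width 60.6 centre [ 566.2 -352.5]
carried [2.2 2.8] width 59.5 centre [ 449.9 -340.6]
[ 0.45081708 -0.34030997  0.17139025]
```

Pile centre is (566,−352.5) at yaw 3.6°; carried plate centre is (450,−340.6) at yaw 2.5°. The shift is x +11.6 cm, y +1.76 cm, turn −0.019.

Emit:
step_arm --pt "0 0 -0.01 0.8 0.16 0 5.7" --pt "0 0 -0.009 1.8 0.3 0 5.7" --pt "0 0 0 2.4 0.4 0 5.7" --pt "0 0 0 2.4 0.4 0 5.7" --pt "0 0 0 2.4 0.3 0 5.7" --pt "0 0 0 1.3 0.1 0 5.7" --pt "0 0 0 0.45 0 0 5.7" --pt "0 0 0 0 0 0 5.7" --pt "0 0 0 0 0 1 5.7" --pt "0 0 0 0 0 2 5.7" --pt "0 0 0 0 0 2 5.7" --pt "0 0 0 0 0 2 5.7" --pt "0 0 0 0 0 1.5 5.7" --pt "0 0 0 0 0 0.8 5.7" --pt "0 0 0 0 0 0.5 5.7" --pt "0 0 0 0 0 0 5.7" --pt "0 0 0 0 0 0 5.7"

```text
clock: 17.0
tool_pos: [0.5671, -0.3505, 0.0747]
ee_rot: [0.0, 0.999, 0.034, 0.0]
contact_force: [-0.3, 0.2, -0.6]
gripper_width: 0.0592
gripper_force: 32.6
```

```bash
python3 - <<'E'
from h import *
goto([.5671,-.3522,.0545],3.6)
E
```

```text
shift cm [-0.01  0.17  2.02] turn [ 0.001 -0.001  0.006] yaw 3.9
```

Emit:
step_arm --pt "0 0 0.005 0 0.17 0.4 5.7" --pt "0 0 0 0 0 0.4 5.7" --pt "0 0 0 0 0 0.4 5.7" --pt "0 0 0 0 0 0.3 5.7" --pt "0 0 0 0 0 0.2 5.7" --pt "0 0 0 0 0 0.1 5.7" --pt "0 0 0 0 0 0 5.7" --pt "0 0 0 0 0 0 5.7"

```text
clock: 17.67
tool_pos: [0.5672, -0.3519, 0.0559]
ee_rot: [0.0, 0.999, 0.032, 0.0]
contact_force: [0.2, -0.2, -0.5]
gripper_width: 0.0591
gripper_force: 32.6
```

Emit:
step_arm --pt "0 0 0 0 0 0.1 5.7" --pt "0 0 0 0 0 0.1 5.7" --pt "0 0 0 0 0 0 5.7" --pt "0 0 0 0 0 0 5.7"

```text
clock: 18.0
tool_pos: [0.5673, -0.352, 0.0544]
ee_rot: [0.0, 0.999, 0.032, 0.0]
contact_force: [-1.3, 0.5, 3.4]
gripper_width: 0.059
gripper_force: 32.9
```

Contact at the expected height (0.0544, +3.4 N). Release and back off upwards.

Emit:
step_arm --pt "0 0 0 0 0 0 6.1" --pt "0 0 0 0 0 0 6.5" --pt "0 0 0 0 0 0 7" --pt "0 0 0 0 0 0 7.6" --pt "0 0 0 0 0 0 8.2" --pt "0 0 0 0 0 0 8.5" --pt "0 0 0 0 0 0 8.5" --pt "0 0 0 0 0 -0.5 8.5" --pt "0 0 0 0 0 -1.5 8.5" --pt "0 0 0 0 0 -3 8.5" --pt "0 0 0 0 0 -3.5 8.5" --pt "0 0 0 0 0 -3.5 8.5" --pt "0 0 0 -2 0 -3 8.5" --pt "0 0 0 -3 0 -2 8.5" --pt "0 0 0 -3 0 0 8.5" --pt "0 0 0 -2 0 0 8.5" --pt "0 0 0 0 0 0 8.5" --pt "0 0 0 0 0 0 8.5"

```text
clock: 19.5
tool_pos: [0.4668, -0.3585, 0.2248]
ee_rot: [0.0, 1.0, 0.031, 0.001]
contact_force: [0.2, -0.2, -0.7]
gripper_width: 0.085
gripper_force: 0.0
```

```bash
python3 - <<'E'
from h import *
s=bot.state();W=bot.snapshot("wrist");C=cam("wrist",s)
H=cv2.cvtColor(W,cv2.COLOR_BGR2HSV).astype(int);m=(H[...,0]>8)&(H[...,0]<28)&(H[...,1]>60)&(H[...,2]>70)
m[:,:240]=0;m[:,420:]=0;m[280:]=0
print(rect(C,m,.046),s["tool_pos"],s["contact_force"])
T=bot.snapshot("top");
o=np.zeros((600,640,3),np.uint8);o[:400]=W;o[400:]=cv2.resize(T[110:280,60:604],(640,200));cv2.imwrite("pics/w7.png",o)
E
```

```text
[ 566.4 -352.6   99.5   60.2    3.8] [ 0.46680409 -0.35848739  0.22477009] [ 0.2305552  -0.18054224 -0.6719684 ]
```

View pics/w7.png

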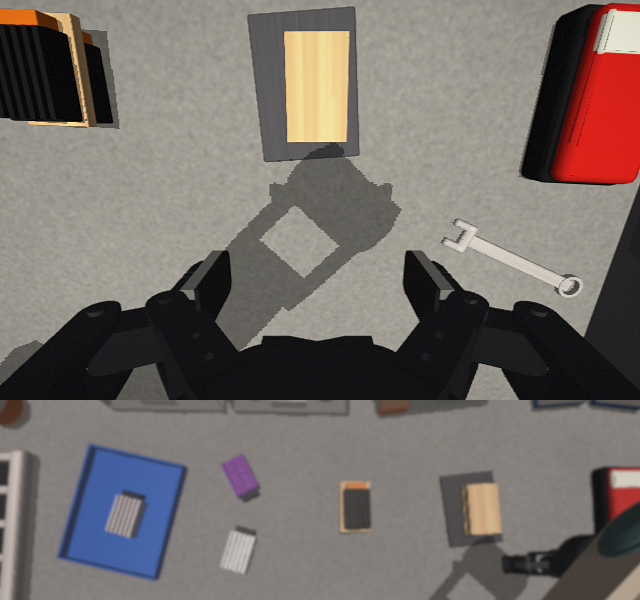

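The spacer lies squarely on the pile (rectangle 99.5 × 60.2 mm at height 46 mm, centred at (566,−353), yaw 3.8°). The silver unit is flat in the tray at (125,515). Everything is clear of the robot, so I'm handing in.

```bash
python3 -c "
from rig import bot
print(bot.job_done())"
```

```text
the job is handed in; nothing more can be done
None
```

I handed the job in at about 19.6 s: the silver unit lies flat, fins up, in the blue tray, and its spacer is squarely on the spare pile, within about 1 mm and 1° of where the pile's top plate was measured; no verdict came back.

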